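# Make up a shoe box and pack the child's last

### The job

Fold up all four walls of the taped-down cardboard blank so that they stand upright and make an open box; only then lower the shorter of the two wooden shoe lasts into it, lying lengthwise with its sole flat on the bottom. Set the last down rather than drop it, leave all four walls standing upright, and leave the other last, the sharpening stone and the jar where they are.

Things in the scene. Friction and masses are not known exactly. Their poses are not given: they have to be found in the camera images.
- blank: Brown card box blank, 4 mm thick. Base panel 116 (its x) by 192 mm (its y), taped to the bench, does not move; origin: centre of its underside, z up; at yaw 0 its x points away from the robot. Hinge lines at x = -58, +58 and y = +96, -96 mm, 2 mm up. Walls 58 mm high start part-raised, leaning outwards; stiff creases stay at any angle, even too far in. Finished inside: 112 by 188 mm.
- near_wall (a joint): Angle (rad) of the near wall, one of the two long walls (190 mm along the hinge); hinged on the base's -x edge: 0 lies flat outwards on the bench, 1.571 stands upright, more leans inwards (to 2.3). Starts between 0.75 and 1.1.
- near_wall_edge (a point): Middle of the free (upper) edge of the near wall, at mid-thickness, 58 mm from its hinge line.
- far_wall (a joint): Angle (rad) of the far wall, the other long wall (190 mm along the hinge); hinged on the base's +x edge: 0 lies flat outwards on the bench, 1.571 stands upright, more leans inwards (to 2.3). Starts between 0.75 and 1.1.
- far_wall_edge (a point): Middle of the free (upper) edge of the far wall, at mid-thickness, 58 mm from its hinge line.
- left_wall (a joint): Angle (rad) of the left wall, one of the two short end walls (112 mm along the hinge); hinged on the base's +y edge: 0 lies flat outwards on the bench, 1.571 stands upright, more leans inwards (to 2.3). Starts between 0.75 and 1.1.
- left_wall_edge (a point): Middle of the free (upper) edge of the left wall, at mid-thickness, 58 mm from its hinge line.
- right_wall (a joint): Angle (rad) of the right wall, the other short end wall (112 mm along the hinge); hinged on the base's -y edge: 0 lies flat outwards on the bench, 1.571 stands upright, more leans inwards (to 2.3). Starts between 0.75 and 1.1.
- right_wall_edge (a point): Middle of the free (upper) edge of the right wall, at mid-thickness, 58 mm from its hinge line.
- small_last: The shorter of two wooden shoe lasts (foot-shaped forms) that stand sole down: 165 mm long (its x, toe to +x), 57 mm wide at the ball, 39 mm at the heel, 78 mm high. Origin at the centre of the sole's underside, z up. Above the heel half rises a flat-sided block 34 mm thick (its y), by which it is gripped. Mass about 0.26 kg.
- small_last_grip (a point): Centre of the flat top of the shorter last's block, 78 mm above its sole, 45 mm behind its origin. The top is 57 mm long and 34 mm thick; its sides are vertical and free down to 48 mm above the sole.
- large_last: The longer wooden shoe last, same shape, 215 mm long, 69 mm wide, 94 mm high (does not fit the box); origin at the centre of its sole. Leave it.
- stone: Sharpening stone in a wooden holder, 200 x 70 x 32 mm, beyond the blank; origin at the centre of its underside. Leave it.
- jar: Jar with a metal cap, 72 mm across, 85 mm high; origin at the centre of its underside. Leave it.
There are look-alikes about, which are no part of the job. What is shaped like the small_last but blue or yellow is not meant.

How it is judged:
On the way, in this order (a step that is already met when the one before it is completed fails the run):
1. all four walls stand upright, within 8 degrees, with the last not yet packed (value of joint near_wall between 1.43 and 1.71 rad and value of joint far_wall between 1.43 and 1.71 rad and value of joint left_wall between 1.43 and 1.71 rad and value of joint right_wall between 1.43 and 1.71 rad), for 0.2 s.
2. the shorter last lies lengthwise in the box, sole on the bottom (x of small_last in the frame of blank between -0.03 and 0.03 m and y of small_last in the frame of blank between -0.022 and 0.022 m and z of small_last in the frame of blank between 0 and 0.01 m and angle between small_last's own z axis and vertical below 0.12 rad and angle between the x axis of small_last and the y axis of blank, either way round below 0.3 rad), for 0.2 s.
At the end, for the whole second after the job is handed in: All four walls within 8 degrees of upright (1.43 to 1.71 rad); the shorter last in the box, released, at rest, along the box within 17 degrees, sole on the base (origin under 10 mm up, upright within 7 degrees), origin within 30 mm of the box centre across and 22 mm along (all of step 1 and all of step 2 and linear speed of small_last below 0.02 m/s and contact force between the fingers and small_last below 0.1 N); the robot touches nothing.
It fails at once if the large shoe last is moved more than 30 mm (distance of large_last from where it was at the start of the episode above 0.03 m).
It fails at once if the sharpening stone is moved more than 30 mm (distance of stone from where it was at the start of the episode above 0.03 m).
It fails at once if the jar is moved more than 30 mm (distance of jar from where it was at the start of the episode above 0.03 m).
It fails at once if the shorter last is dropped: out of the fingers and moving faster than 0.6 m/s (a fall of about 20 mm) (linear speed of small_last above 0.6 m/s and contact force between the fingers and small_last below 0.1 N).
It also fails if it takes over 67 s, if anything falls off the work surface, if the arm or the gripper's body presses on something with over 40 N, if the wrist force passes 120 N, or if a joint passes its speed limit or range.

### The arm

A 6-joint arm with a two-finger parallel gripper is mounted at the origin on the work surface. World frame = base frame: x ahead of the robot, y to its left, z up, the work surface at z = 0. Lengths are in m, angles in rad, forces in N, time in s.
With the tool pointing down it reaches from about 0.3 to 0.75 m from the base axis. Payload 8.5 kg.
Tool frame: the origin (TCP) lies at the very end of the fingers, on their centre line; the grasp point (between the pads) lies behind it (grip_depth is the z of the grasp point in the tool frame, in m); z points along the fingers, y is the line along which they close (so a half turn about z gives the same grasp; the last joint's range is limited). The gripper opens to 85 mm and grips with 20 to 120 N. Pads are 22 mm wide; open, the fingers measure 114 mm over their backs; the gripper's body (76 mm by 85 mm) begins 54 mm behind the grasp point. The pads swing forward as they close: fully open they stand 13 mm farther back than shut.
Start: joints at [0.98, 0.381, 1.297, -0, 1.464, -0.215], TCP at [0.202, 0.512, 0.231] pointing down, gripper open.
Joint ranges: [-3.11, 3.11], [-0.89, 2.33], [0.22, 2.48], [-1.42, 4.56], [0.17, 2.85], [-2.88, 2.88]. Speed limits (rad/s): [2.39, 2.39, 3.14, 3.14, 3.14, 3.14].

### API

Orientations are given as a unit quaternion [x, y, z, w].
In Python, from plant import move_pose, move_straight, movej, command_gripper, dwell, ik, read_state, get_image, IKError, sign_off, grip_depth gives the robot as it stands. The module is installed in compiled form; this text tells all that it offers. Calls block until the motion is done:
- move_pose(position, orientation): joint-space move of the TCP to a pose.
- move_straight(position, rot=None, velocity=0.15, until_force=None): straight line of the TCP; rot=None keeps the orientation; velocity is the mean speed in m/s. With until_force (N) it stops when the force on the tool has changed by that much, and returns True; else False.
- movej(angles): joint-space move.
- command_gripper(opening, squeeze=None): finger opening in m; squeeze is the grip in N (None keeps the last); returns when the fingers have stopped.
- dwell(seconds).
- ik(position, orientation): joint angles nearest the present ones, or None.
- read_state(): the state.
- get_image(name): name is "side" or "top"; returns a dict with "color" (420x560x3 uint8, red, green, blue), "depth" (420x560 float32, m along the optical axis (not along the pixel's ray), 0 where there is no reading), "fovy" (degrees; the focal length in pixels is half the picture's height over the tangent of half this angle, whatever the lens; pixels are square), "cx", "cy" (the principal point, pixels), "rvec" (rotation vector, rad) and "tvec" (3), from world to camera coordinates, as OpenCV has them. Camera axes: x right, y down, z forward; pixel columns grow to the right and rows downward; lengths in m; the calibration is good to about 2 mm. A picture is of the moment at which its call begins.
A pose or a line that the arm cannot do raises IKError and nothing moves.
- sign_off(): hands the job in; it is judged then, once.
The state is a dict: "t": time; "joint_pos": joint angles; "joint_vel": joint speeds; "tau": joint torques, N m; "eef_pos": TCP position; "orientation": TCP orientation; "wrist_force": force on the tool from outside, world axes, zero at the start; "wrist_torque": the same for the moment, N m; "finger_gap": finger opening in m; "finger_force": force on a finger pad.
Only numpy, scipy, OpenCV 4.12 (cv2) and the standard library are available. Lean on these libraries where they do the work, as an engineer would, in place of code of your own. Each camera call takes 0.05 s, during which the arm holds its last target. There are 200 camera calls.

## Working session

There is one attempt and no reset: what is moved stays moved. The work goes in short steps, each a Python script; the robot and the scene stay as the last script left them, time stands still between calls to the robot, and variables do not carry over. Pictures are saved under pics/ and viewed, at most 10 in all, crops included, and the job is handed in when it is done.

```bash
mkdir -p pics
cat > h.py <<'E'
import numpy as np, cv2
from plant import *
def grab(n):
    im=get_image(n); R=cv2.Rodrigues(np.array(im['rvec'],float))[0]; t=np.array(im['tvec'],float).ravel()
    f=210/np.tan(np.radians(im['fovy'])/2); im.update(R=R,t=t,f=f); return im
def cloud(im):
    v,u=np.mgrid[:420,:560]; d=im['depth']
    p=np.stack([(u-im['cx'])/im['f']*d,(v-im['cy'])/im['f']*d,d],-1)
    P=(p-im['t'])@im['R']; P[d==0]=np.nan; return P
def ray(im,u,v,z):
    d=im['R'].T@np.array([(u-im['cx'])/im['f'],(v-im['cy'])/im['f'],1]); c=-im['R'].T@im['t']
    return c+d*(z-c[2])/d[2]
def save(im,n): cv2.imwrite('pics/'+n,im['color'][...,::-1])
E
python3 - <<'E'
from h import *
import pickle
for n in('top','side'):
    im=grab(n); save(im,n+'0.png'); pickle.dump(im,open(n+'0.pkl','wb')); print(n,-im['R'].T@im['t'],im['R'][2],im['fovy'],(im['depth']>0).mean())
print(grip_depth,read_state())
E
```

```text
top [0.34203173 0.09221977 1.27312055] [ 0.13432975 -0.00146061 -0.99093561] 52.36848137652538 0.995969387755102
side [ 0.3414503  -0.68791929  0.97788486] [ 0.15614461  0.65725453 -0.73731632] 49.04567679305249 0.9960884353741497
-0.0187 {'t': 0.1, 'joint_pos': array([ 9.79715901e-01,  3.81149597e-01,  1.29816487e+00, -8.05656469e-07,
        1.46364544e+00, -2.15309943e-01]), 'joint_vel': array([ 5.70248183e-06, -1.20995324e-03, -2.54615141e-03, -4.14737897e-05,
        8.29768571e-04,  1.32028993e-03]), 'tau': array([ 3.97637312e-03, -4.49228132e+01, -2.31657475e+01, -2.23545917e-04,
        3.66209388e-03,  2.40273584e-05]), 'eef_pos': array([0.20169629, 0.51138946, 0.23076905]), 'orientation': array([ 1.86781686e-01,  9.82401209e-01, -6.28968171e-04, -2.67860193e-04]), 'wrist_force': array([ 0.89798561, -0.83265776,  0.19317015]), 'wrist_torque': array([0.00059024, 0.044034  , 0.02531559]), 'finger_force': 0.0, 'finger_gap': 0.08517363252810241}
```

View pics/top0.png

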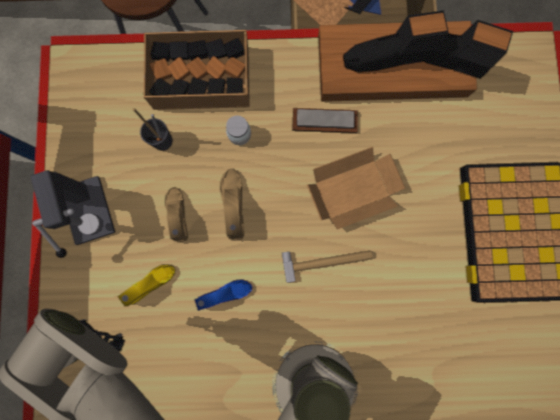

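View pics/side0.png

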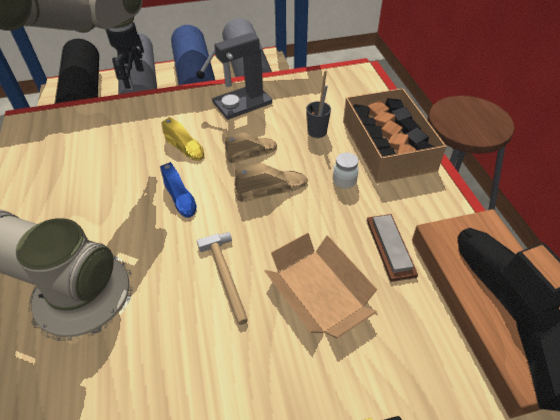

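Candidates in the top view: wooden last at (176,213), longer wooden last at (232,203), yellow at (147,285), blue at (223,295). I choose the short wooden one at (176,213). The blank is at (357,190), the stone at (325,120) and the jar at (238,130). I'll check the choice and measure in crops.

Run:
```python
from h import *
import pickle
T=pickle.load(open('top0.pkl','rb'));S=pickle.load(open('side0.pkl','rb'))
a=cv2.resize(T['color'][140:240,300:415],None,fx=4,fy=4,interpolation=cv2.INTER_CUBIC)
b=cv2.resize(T['color'][160:260,155:260],None,fx=3,fy=4*1.0,interpolation=cv2.INTER_CUBIC)
cv2.imwrite('pics/crop.png',np.hstack([a,b])[...,::-1])
P=cloud(T);Q=cloud(S)
bench=P[250:255,250:280];print('bench z',np.nanmedian(bench[...,2]),np.nanstd(bench[...,2]),np.nanmedian(Q[330:340,180:200,2]))
# lasts
for n,(r0,r1,c0,c1) in dict(small=(180,245,160,192),large=(165,242,216,248)).items():
    p=P[r0:r1,c0:c1].reshape(-1,3); p=p[p[:,2]>.012]
    c,(w,l),ang=cv2.minAreaRect((p[:,:2]*1000).astype(np.float32)); print(n,len(p),c,w,l,ang,'maxz',p[:,2].max())
    top=p[p[:,2]>np.percentile(p[:,2],99)-.008]; 
    print(' top',top.mean(0),cv2.minAreaRect((top[:,:2]*1000).astype(np.float32)))
for n,(r0,r1,c0,c1) in dict(jar=(110,148,222,256),stone=(100,138,288,364)).items():
    p=P[r0:r1,c0:c1].reshape(-1,3); p=p[p[:,2]>.012]; print(n,p.mean(0),cv2.minAreaRect((p[:,:2]*1000).astype(np.float32)),p[:,2].max())
# blank: all points above 10mm both views
B=[]
for C,(r0,r1,c0,c1) in((P,(140,235,305,412)),(Q,(230,340,262,380))):
    p=C[r0:r1,c0:c1].reshape(-1,3); B.append(p[(p[:,2]>.012)&(p[:,2]<.07)])
p=np.vstack(B); np.save('blank.npy',p); print(len(p),p.min(0),p.max(0))
# normals by k-NN PCA
from scipy.spatial import cKDTree
def norm(p):
    k=cKDTree(p); N=[]
    for q in p:
        x=p[k.query(q,12)[1]]; u,s,v=np.linalg.svd(x-x.mean(0)); n=v[2]*np.sign(v[2][2]); N.append(n)
    return np.array(N)
for p in B:
    N=norm(p); az=np.degrees(np.arctan2(N[:,1],N[:,0])); h,_=np.histogram(az[N[:,2]<.85],36,(-180,180)); print(h)
```

```text
bench z 0.0006831514105537995 0.0026910653125669375 0.0005093674693814616
small 937 (499.0935974121094, 392.08941650390625) 164.16668701171875 53.637298583984375 8.145071983337402 maxz 0.08369498622440395
 top [0.45696774 0.38268833 0.07861329] ((458.70855712890625, 383.1443176269531), (66.4410629272461, 34.413726806640625), 9.195618629455566)
large 1316 (525.4672241210938, 226.69979858398438) 213.9449920654297 65.33349609375 2.320122241973877 maxz 0.10025691317343217
 top [0.46900825 0.21875311 0.09421621] ((470.341796875, 218.71597290039062), (83.08411407470703, 40.344486236572266), 4.673527717590332)
jar [0.73299325 0.19918179 0.07150371] ((738.6167602539062, 199.72642517089844), (66.2164306640625, 66.997314453125), 75.19171905517578) 0.09304342840096831
stone [ 0.77300152 -0.05945247  0.02687195] ((790.9988403320312, -60.70762634277344), (198.04808044433594, 100.52633666992188), 86.49446868896484) 0.039322506648023406
5805 [ 0.43740354 -0.28298739  0.0120016 ] [0.7567373  0.00418993 0.06067059]
[141 196 190  81  30   5   1   0   5  24 148 111  16   4   1   4   5  19
  78 213 200  94  25  17   3  18  42  57  96  88  54  30  12  16  23  41]
[153 319 279 217 110  59  37  38  74 119 168 170 100  34   7   2   4  13
  30 377 221  16   3   0   0   1   3  25 176 165  44  15   5   1  19  65]
```

View pics/crop.png

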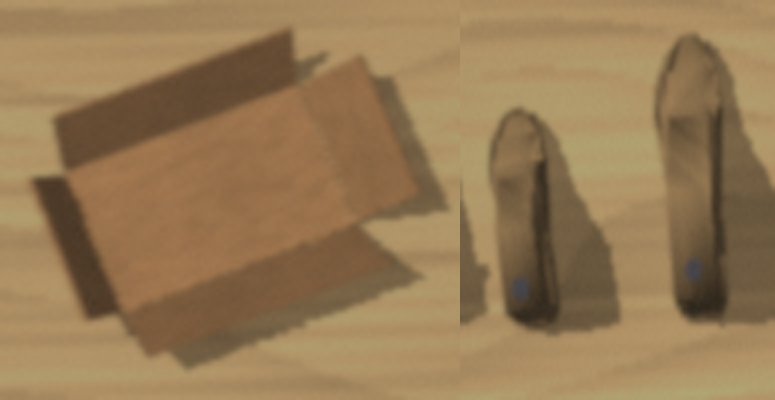

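The crop confirms it: the short last's block is towards the robot and its toe points to +x. The base panel's corners in the crop are about (67,172), (300,86), (360,218) and (122,310), giving a yaw near +20°. Next I compute the blank frame and wall angles.

Run:
```python
from h import *
import pickle
T=pickle.load(open('top0.pkl','rb'))
c=np.array([ray(T,300+u/4-.4,140+v/4-.4,.003) for u,v in((67,172),(300,86),(360,218),(122,310))])[:,:2]
print(c.round(4)); print([np.linalg.norm(c[i]-c[(i+1)%4]).round(4) for i in range(4)])
o=c.mean(0); ey=(c[0]-c[1])+(c[3]-c[2]); ex=(c[0]-c[3])+(c[1]-c[2])
y1=np.arctan2(-ey[0],ey[1]);y2=np.arctan2(ex[1],ex[0]);print('centre',o,'yaw',np.degrees([y1,y2]))
yaw=y1*.65+y2*.35
R=np.array([[np.cos(yaw),-np.sin(yaw)],[np.sin(yaw),np.cos(yaw)]])
p=np.load('blank.npy'); q=np.c_[(p[:,:2]-o)@R,p[:,2]]
for n,a,s,h,w in(('near',0,-1,.058,.08),('far',0,1,.058,.08),('left',1,1,.096,.045),('right',1,-1,.096,.045)):
    out=s*q[:,a]-h; m=(out>-.005)&(out<.056)&(abs(q[:,1-a])<w)&(q[:,2]>.014)
    ang=np.arctan2(q[m,2]-.002,out[m]); 
    A=np.polyfit(q[m,2],out[m],1); z=q[m,2]
    print(n,m.sum(),'ang',np.median(ang).round(3),'fit ang',np.arctan2(1,A[0]).round(3),'hinge off',np.polyval(A,.002).round(4),'ztop',np.percentile(z,98).round(4),'outmax',np.percentile(out[m],98).round(4))
    st=o+R@np.roll([s*(h+.075),0],a); en=o+R@np.roll([s*(h+.013),0],a); print('  start',st.round(3),np.hypot(*st).round(3),'end',en.round(3),np.hypot(*en).round(3))
P=cloud(T)[100:138,285:366].reshape(-1,3); P=P[(P[:,2]>.024)&(P[:,2]<.045)]
print('stone',cv2.boxPoints(cv2.minAreaRect((P[:,:2]*1000).astype(np.float32))))
np.save('pose.npy',[*o,yaw])
```

```text
[[ 0.5839 -0.0276]
 [ 0.6453 -0.2074]
 [ 0.5423 -0.2466]
 [ 0.4779 -0.0644]]
[np.float64(0.19), np.float64(0.1101), np.float64(0.1932), np.float64(0.1122)]
centre [ 0.56235456 -0.13650799] yaw [19.16443167 19.98460625]
near 1143 ang 0.889 fit ang 0.849 hinge off -0.0022 ztop 0.0493 outmax 0.0404
  start [ 0.437 -0.181] 0.473 end [ 0.495 -0.16 ] 0.521
far 1684 ang 1.045 fit ang 0.944 hinge off -0.0045 ztop 0.0514 outmax 0.033
  start [ 0.688 -0.092] 0.694 end [ 0.629 -0.113] 0.639
left 820 ang 0.991 fit ang 0.987 hinge off -0.0001 ztop 0.0534 outmax 0.0351
  start [0.505 0.025] 0.506 end [ 0.526 -0.034] 0.527
right 811 ang 0.917 fit ang 0.809 hinge off -0.0056 ztop 0.0468 outmax 0.0382
  start [ 0.619 -0.298] 0.687 end [ 0.599 -0.239] 0.645
stone [[ 744.07825  -142.72366 ]
 [ 797.32275  -146.4883  ]
 [ 809.1787     21.195267]
 [ 755.9342     24.9599  ]]
```

```bash
cat >> h.py <<'E'
ox,oy,yaw=np.load('pose.npy'); o=np.array([ox,oy]); Rb=np.array([[np.cos(yaw),-np.sin(yaw)],[np.sin(yaw),np.cos(yaw)]])
o=o+Rb@[-.0005,.0012]
def down(a): return [np.cos(a/2),np.sin(a/2),0,0]
def pick(pos,a):
    best=None
    for k in(0,np.pi):
        q=ik(pos,down(a+k))
        if q is not None and(best is None or abs(q[5])<abs(best[1][5])): best=(a+k,q)
    if best is None: raise IKError(str(pos))
    return down(best[0])
W=dict(near=(0,-1,.058),far=(0,1,.058),left=(1,1,.096),right=(1,-1,.096))
def wpt(n,d):
    a,s,h=W[n]; return o+Rb@np.roll([s*(h+d),0],a)
def push(n,end=.0125,z=.022,start=.068):
    a=yaw+(np.pi/2 if W[n][0] else 0); S=wpt(n,start); E=wpt(n,end); B=wpt(n,end+.02)
    q=pick([*S,.13],a); move_pose([*S,.13],q)
    move_straight([*S,z],velocity=.2); move_straight([*E,z],velocity=.08)
    f=read_state()['wrist_force']; move_straight([*B,z],velocity=.15); move_straight([*B,.13],velocity=.25)
    print(n,'f',f.round(1),'t',read_state()['t'])
def walls():
    for cam in('side','top'):
        P=cloud(grab(cam)).reshape(-1,3); q=np.c_[(P[:,:2]-o)@Rb,P[:,2]]
        for n,(a,s,h) in W.items():
            out=s*q[:,a]-h; w=.075 if a==0 else .04
            m=(abs(out)<.05)&(abs(q[:,1-a])<w)&(q[:,2]>.02)&(q[:,2]<.066)
            m&=out>-.035
            if m.sum()<60: print(cam,n,'few');continue
            A=np.polyfit(q[m,2],out[m],1); print(cam,n,m.sum(),'ang',np.arctan2(1,A[0]).round(3),'out@top',np.polyval(A,.058).round(4),'out@.02',np.polyval(A,.02).round(4),'std',np.std(out[m]-np.polyval(A,q[m,2])).round(4))
E
python3 - <<'E'
from h import *
command_gripper(0)
push('left')
walls(); im=grab('side'); save(im,'s1.png')
E
```

```text
left f [-0.4  0.   0.7] t 5.375
side near 455 ang 0.834 out@top 0.0478 out@.02 0.0133 std 0.0015
side far 819 ang 0.946 out@top 0.0364 out@.02 0.0089 std 0.0022
side left 223 ang 1.694 out@top -0.0079 out@.02 -0.0032 std 0.0012
side right 289 ang 0.777 out@top 0.0503 out@.02 0.0116 std 0.0016
top near 339 ang 0.861 out@top 0.0457 out@.02 0.013 std 0.0022
top far 239 ang 0.942 out@top 0.0372 out@.02 0.0096 std 0.0022
top left few
top right 320 ang 0.84 out@top 0.0479 out@.02 0.0139 std 0.0034
```

View pics/s1.png

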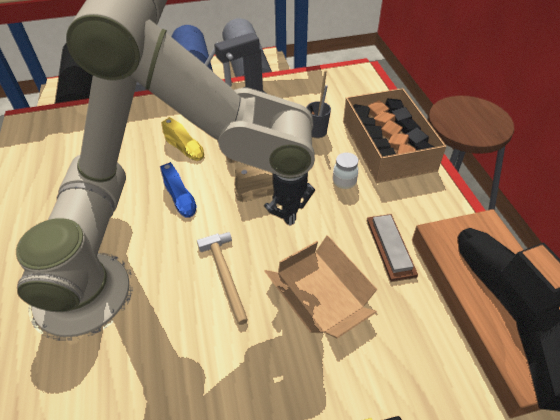

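The left wall is up, but it leans in a little: the side view shows it at (297,258), angle about 1.68. The rest of the walls get a larger stop offset.

Run:
```python
from h import *
for n in('far','right','near'): push(n,end=.0165)
walls(); im=grab('top'); save(im,'t2.png')
```

```text
far f [0.3 0.3 0.2] t 9.2333
right f [-0.2 -0.5  0.5] t 13.2
near f [0.4 0.4 0.1] t 16.9167
side near 313 ang 1.575 out@top 0.0045 out@.02 0.0046 std 0.001
side far 545 ang 1.496 out@top -0.0002 out@.02 -0.0031 std 0.0013
side left 79 ang 1.684 out@top -0.0081 out@.02 -0.0038 std 0.0011
side right 244 ang 1.549 out@top 0.0026 out@.02 0.0018 std 0.001
top near few
top far 200 ang 1.477 out@top 0.0011 out@.02 -0.0025 std 0.0012
top left 153 ang 1.752 out@top -0.0069 out@.02 0.0001 std 0.0013
top right few
```

View pics/t2.png

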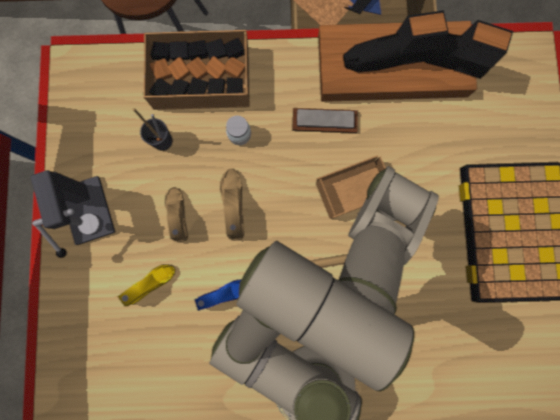

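The near and right walls are upright in the depth fit. The far wall is slightly out at about 1.51, and the left wall still leans in at about 1.69. I'll nudge the left wall out from inside and push the far wall 2 mm more.

Run:
```python
from h import *
S=wpt('left',-.05);E=wpt('left',-.016)
move_pose([*S,.13],pick([*S,.13],yaw+np.pi/2))
move_straight([*S,.03],velocity=.2);move_straight([*E,.03],velocity=.06);move_straight([*S,.03],velocity=.2);move_straight([*S,.13],velocity=.25)
push('far',end=.014,start=.034)
# clear away toward the last
p=np.array([.44,.36]); print(read_state()['t'])
move_pose([*p,.2],pick([*p,.2],np.radians(8.5)))
command_gripper(.085)
walls()
im=grab('side'); cv2.imwrite('pics/s3.png',cv2.resize(im['color'][200:360,240:420],None,fx=4,fy=3.7)[:,:,::-1])
P=cloud(grab('top'))[180:245,160:192].reshape(-1,3); t=P[P[:,2]>.07]; print(len(t),t.mean(0),cv2.minAreaRect((t[:,:2]*1000).astype(np.float32)),read_state()['t'])
```

```text
far f [-0.   0.9  0. ] t 23.9333
23.9333
side near 411 ang 1.573 out@top 0.0045 out@.02 0.0046 std 0.001
side far 490 ang 1.55 out@top -0.0034 out@.02 -0.0042 std 0.0011
side left 271 ang 1.593 out@top -0.0024 out@.02 -0.0016 std 0.0013
side right 240 ang 1.549 out@top 0.0027 out@.02 0.0019 std 0.0011
top near 86 ang 1.6 out@top 0.0028 out@.02 0.004 std 0.0012
top far 165 ang 1.529 out@top -0.0019 out@.02 -0.0035 std 0.0011
top left 114 ang 1.661 out@top -0.0014 out@.02 0.0021 std 0.0011
top right 171 ang 1.481 out@top 0.0016 out@.02 -0.0018 std 0.0012
1147 [0.43040679 0.29384782 0.45547781] ((438.859619140625, 322.243896484375), (145.7272491455078, 73.42870330810547), 19.826799392700195) 26.7833
```

View pics/s3.png

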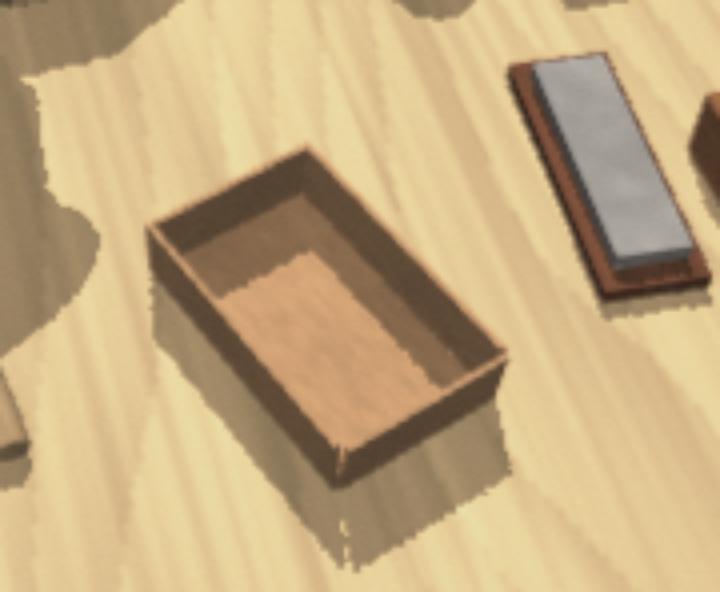

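All four walls are upright: in the crop the box corners are crisp, at (305,150), (150,228), (340,480) and (505,355). Now to grasp the short last.

Run:
```python
from h import *
g=np.array([.455,.3848]); a=np.radians(8.3)
q=pick([*g,.15],a); move_pose([*g,.15],q); hit=move_straight([*g,.051],velocity=.12,until_force=12)
command_gripper(.02,60); s=read_state(); print(hit,s['eef_pos'],s['finger_gap'],s['finger_force'])
move_straight([*g,.201],velocity=.15)
s=read_state(); print(s['finger_gap'],s['wrist_force'],s['joint_pos'])
G=o+Rb@[-.0022,.045]; qa=2*np.arctan2(q[1],q[0])-a  # keep same half-turn
Q=down(yaw-np.pi/2+qa); print(ik([*G,.201],Q))
move_pose([*G,.201],Q)
move_straight([*G,.15],velocity=.15)
im=grab('side'); T=grab('top'); print(read_state()['t'],read_state()['finger_gap'],read_state()['eef_pos'])
cv2.imwrite('pics/s4.png',np.hstack([cv2.resize(x['color'][r:r+160,c:c+140],None,fx=2.8,fy=3) for x,r,c in((im,190,250),(T,120,290))])[:,:,::-1])
```

```text
False [0.45509275 0.38493256 0.05144027] 0.03307893262116921 59.618446826934814
0.033188062781069436 [-1.22746178 -0.14561053 -3.37398411] [ 5.03487654e-01  4.84186799e-01  1.21800569e+00  1.08434634e-05
  1.44163608e+00 -1.21212496e+00]
[-3.85020785e-01  4.08418011e-01  1.34355468e+00 -4.44089210e-16
  1.38961996e+00 -7.24513378e-01]
32.1417 0.03324675341685949 [ 0.54511174 -0.09381982  0.15126086]
```

View pics/s4.png

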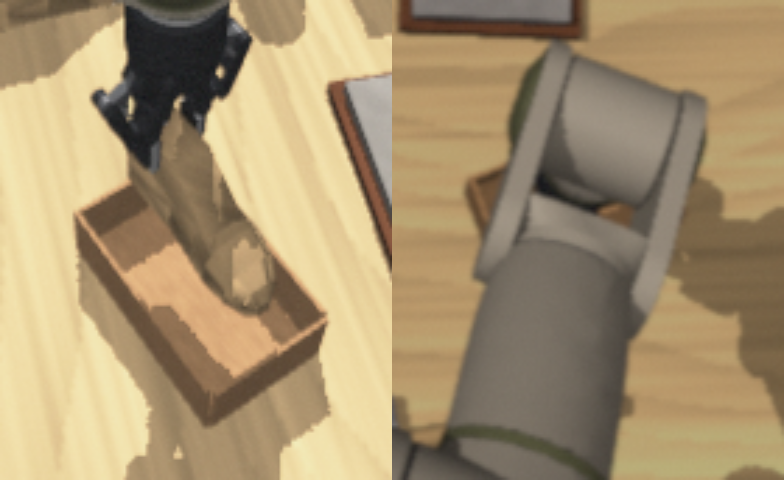

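The last is held level above the box, toe to the right end wall, in the side crop around (240,270). I'll check the toe's extent numerically, then lower.

Run:
```python
from h import *
P=cloud(grab('side')).reshape(-1,3); q=np.c_[(P[:,:2]-o)@Rb,P[:,2]]
m=(abs(q[:,0])<.06)&(q[:,1]<.02)&(q[:,1]>-.13)&(q[:,2]>.08)&(q[:,2]<.19); t=q[m]
print(m.sum(),'toe y',np.percentile(t[:,1],[.5,2]).round(4),'x',np.percentile(t[t[:,1]<-.04,0],[2,50,98]).round(4))
toe=t[t[:,1]<-.06]; print('toe z',np.percentile(toe[:,2],[1,50,99]).round(4))
c=np.percentile(t[:,1],.5)
if -.0925<c<-.07:
    e=read_state()['eef_pos']
    print(move_straight([e[0],e[1],.064],velocity=.12,until_force=15))
    print(move_straight([e[0],e[1],.050],velocity=.02,until_force=5)); s=read_state(); print(s['eef_pos'],s['wrist_force'],s['t'])
```

```text
1300 toe y [-0.0831 -0.0812] x [-0.0266 -0.0086  0.0199]
toe z [0.1048 0.1229 0.132 ]
False
True
[ 0.54507033 -0.09386005  0.05543425] [-1.58630298  0.19774844  5.22753026] 33.5583
```

Run:
```python
from h import *
command_gripper(.052); dwell(.3)
e=read_state()['eef_pos']; move_straight([e[0],e[1],.2],velocity=.12)
p=[.3,.3,.25]; move_pose(p,pick(p,0)); dwell(.3)
walls()
im=grab('side'); P=cloud(im).reshape(-1,3); q=np.c_[(P[:,:2]-o)@Rb,P[:,2]]
t=q[(abs(q[:,0])<.04)&(abs(q[:,1])<.09)&(q[:,2]>.075)&(q[:,2]<.095)]; print(len(t),t.mean(0),t[:,2].max(),read_state()['t'])
T=grab('top')
cv2.imwrite('pics/s5.png',np.hstack([cv2.resize(x['color'][r:r+160,c:c+140],None,fx=2.8,fy=3) for x,r,c in((im,190,250),(T,120,290))])[:,:,::-1])
```

```text
side near 538 ang 1.044 out@top 0.0053 out@.02 -0.0168 std 0.0138
side far 506 ang 1.532 out@top -0.0033 out@.02 -0.0048 std 0.0029
side left 235 ang 1.435 out@top -0.0056 out@.02 -0.0108 std 0.0103
side right 391 ang 1.024 out@top 0.0031 out@.02 -0.02 std 0.0117
top near 111 ang 0.89 out@top 0.0009 out@.02 -0.0299 std 0.0094
top far 175 ang 1.343 out@top -0.0022 out@.02 -0.011 std 0.0075
top left 175 ang 1.551 out@top -0.0072 out@.02 -0.0079 std 0.0098
top right 241 ang 1.127 out@top 0.0014 out@.02 -0.0167 std 0.0106
393 [-0.00503107  0.03856852  0.08162937] 0.08729867192295054 37.6917
```

View pics/s5.png

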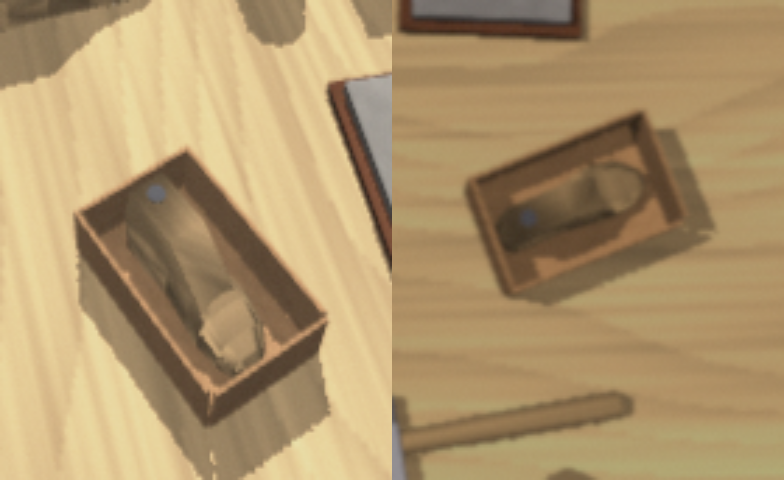

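The last lies level in the box, with its block top about 82 mm up (78 + 4). In the side crop it runs from (155,195) to (240,350), and the wall edges are where they were before. The fits above include the last's own points, so I ignore them.

```bash
python3 -c "
from plant import *
print(sign_off())"
```

```text
the job is handed in; nothing more can be done
None
```

I folded all four walls upright, set the short wooden last down lengthwise on the box bottom, and handed the job in at about 38 s; the sign-off returned no verdict.

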